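# Put the lids back on the turned boxes

## Task

The four turned wooden boxes stand open on the bench: put each loose wooden lid, knob up, on the box it fits, so that it sits flat on the rim all round, and leave the boxes standing where they are. One lid is still under the spring finger of the glue clamp where its knob was glued on: swing that finger right up until it stays open before you take the lid out.

Things in the scene. Friction and masses are not known exactly. Their poses are not given: they have to be found in the camera images.
- lid_44: The smallest lid, 44 mm across, loose turned wood, standing knob up on the bench or under the clamp. From the bottom: tapered plug 7 mm deep (20 mm across below, 30 mm above), flange 44 mm across up to 15 mm height, dark knob up to 48 mm with a straight grip 20 mm across from 28 to 46 mm and a flat top. Origin: centre of the plug's underside; z up through the knob.
- box_44: The smallest box, 44 mm across, 52 mm high: loose open round turned wooden box, empty, upright; mouth 34 mm across, flat rim. Origin: centre of its underside; z up. Takes the 44 mm lid only: seated, its flange lies on the rim and the lid's origin is 45 mm above the box's.
- lid_56: The second smallest lid, 56 mm across, loose turned wood, standing knob up on the bench or under the clamp. From the bottom: tapered plug 7 mm deep (32 mm across below, 42 mm above), flange 56 mm across up to 15 mm height, dark knob up to 48 mm with a straight grip 20 mm across from 28 to 46 mm and a flat top. Origin: centre of the plug's underside; z up through the knob.
- box_56: The second smallest box, 56 mm across, 58 mm high: loose open round turned wooden box, empty, upright; mouth 46 mm across, flat rim. Origin: centre of its underside; z up. Takes the 56 mm lid only: seated, its flange lies on the rim and the lid's origin is 51 mm above the box's.
- lid_68: The second largest lid, 68 mm across, loose turned wood, standing knob up on the bench or under the clamp. From the bottom: tapered plug 7 mm deep (44 mm across below, 54 mm above), flange 68 mm across up to 15 mm height, dark knob up to 48 mm with a straight grip 20 mm across from 28 to 46 mm and a flat top. Origin: centre of the plug's underside; z up through the knob.
- box_68: The second largest box, 68 mm across, 50 mm high: loose open round turned wooden box, empty, upright; mouth 58 mm across, flat rim. Origin: centre of its underside; z up. Takes the 68 mm lid only: seated, its flange lies on the rim and the lid's origin is 43 mm above the box's.
- lid_80: The largest lid, 80 mm across, loose turned wood, standing knob up on the bench or under the clamp. From the bottom: tapered plug 7 mm deep (56 mm across below, 66 mm above), flange 80 mm across up to 15 mm height, dark knob up to 48 mm with a straight grip 20 mm across from 28 to 46 mm and a flat top. Origin: centre of the plug's underside; z up through the knob.
- box_80: The largest box, 80 mm across, 44 mm high: loose open round turned wooden box, empty, upright; mouth 70 mm across, flat rim. Origin: centre of its underside; z up. Takes the 80 mm lid only: seated, its flange lies on the rim and the lid's origin is 37 mm above the box's.
- clamp: Glue clamp fixed to the bench; its spring finger, a steel bar 14 mm wide, presses a pad on the knob of one lid (it varies which). Origin: on the bench below the pad; z up. Hinge axis along x at y = 110, z = 58 mm; wooden block y = 73 to 159, x = -37 to 37 mm. The bar's free end has a black grip 18 wide (x), 38 long, 14 mm thick, centred at y = -40, z = 58 mm when down.
- finger (a joint): Hinge angle of the spring finger, rad: 0 = down on a knob (-0.03 without a lid); grows as the black grip, 150 mm from the axis, rises and swings over to the clamp's +y. Over-centre spring: about 5 N at the pad, 4 N lift it at the grip; snaps down if let go below about 1.1, beyond that springs open and stays at its stop, 1.95.
There are look-alikes about, which are no part of the job. Leave any blue look-alike of the box_44 alone. Leave any turquoise look-alike of the lid_80 alone.

How it is judged (in metres and radians):
On the way:
1. the spring finger is swung up (beyond 1.4 rad) while the lid beneath it is still in its place (moved less than 20 mm) (((value of joint finger above 1.4 rad and horizontal distance between lid_44 and clamp below 0.025 m and distance of lid_44 from where it was at the start of the episode below 0.02 m) or (value of joint finger above 1.4 rad and horizontal distance between lid_56 and clamp below 0.025 m and distance of lid_56 from where it was at the start of the episode below 0.02 m) or (value of joint finger above 1.4 rad and horizontal distance between lid_68 and clamp below 0.025 m and distance of lid_68 from where it was at the start of the episode below 0.02 m) or (value of joint finger above 1.4 rad and horizontal distance between lid_80 and clamp below 0.025 m and distance of lid_80 from where it was at the start of the episode below 0.02 m))), for 0.2 s.
At the end, for the whole second after the job is handed in: Each lid is on the box of its own diameter: axes within 6 mm, seated height right within 2.5 mm, lid and box upright within 0.08 rad, at rest; every box within 30 mm of where it stood (horizontal distance between lid_44 and box_44 below 0.006 m and z of lid_44 in the frame of box_44 between 0.0425 and 0.0475 m and angle between each of lid_44, box_44, lid_56, box_56, lid_68, box_68, lid_80, box_80's own z axis and vertical below 0.08 rad and distance of each of box_44, box_56, box_68, box_80 from where it was at the start of the episode below 0.03 m and linear speed of each of lid_44, box_44, lid_56, box_56, lid_68, box_68, lid_80, box_80 below 0.02 m/s and horizontal distance between lid_56 and box_56 below 0.006 m and z of lid_56 in the frame of box_56 between 0.0485 and 0.0535 m and horizontal distance between lid_68 and box_68 below 0.006 m and z of lid_68 in the frame of box_68 between 0.0405 and 0.0455 m and horizontal distance between lid_80 and box_80 below 0.006 m and z of lid_80 in the frame of box_80 between 0.0345 and 0.0395 m); the robot touches nothing.
It fails at once if a box is knocked over (tilts by more than 0.6 rad) (angle between any of box_44, box_56, box_68, box_80's own z axis and vertical above 0.6 rad).
It also fails if it takes over 115 s, if anything falls off the work surface, if the arm or the gripper's body presses on something with over 40 N, if the wrist force passes 120 N, or if a joint passes its speed limit or range.

## Robot

A 6-joint arm with a two-finger parallel gripper is mounted at the origin on a cart in front of the work surface, level with it; the furniture and walls round the work are solid. World frame = base frame: x ahead of the robot, y to its left, z up, the work surface at z = 0. Lengths are in m, angles in degrees, forces in N, time in s.
With the tool pointing down it reaches from about 0.4 to 0.825 m from the base axis. Payload 7 kg.
Tool frame: the origin (TCP) lies midway between the tips of the shut fingers; the grasp point (between the pads) lies 19 mm behind it; z points along the fingers, y is the direction in which the jaws open and shut (so a half turn about z gives the same grasp; the last joint's range is limited). The gripper opens to 88 mm and grips with 3 to 60 N. Pads are 19 mm wide; open, the fingers measure 130 mm over their backs; the gripper's body (78 mm by 193 mm) begins 47 mm behind the grasp point.
Start: joints at [-47.091, 20.546, 0.682, 0, -70.136, -16.507], TCP at [0.3, -0.605, 0.227] pointing down, gripper open.
Joint ranges: [-176.03, 176.03], [-82.01, 121.73], [-58.28, 71.71], [-173.87, 95.51], [-174.79, -0.11], [-173.66, 173.66]. Speed limits (degrees/s): [136.94, 136.94, 172.46, 180, 180, 180].

## Interface

Orientations are given as [roll, pitch, yaw] about the fixed x, y, z axes, in that order (R = Rz(yaw) Ry(pitch) Rx(roll)).
In Python, from plant import ctrl gives the robot as it stands. The module is installed in compiled form; this text tells all that it offers.
- The arm moves only by the tool arm_command, never from a script. Its argument "targets" is a list that holds one entry, the list of rows, each a list of 7 numbers: the turn, a rotation vector about the world's x, y, z in rad, then the shift along the world's x, y, z in cm, then the opening, from 0 (shut) to 1 (fully open). A call has 1 to 8 rows; each row is the pose to reach, as a shift and turn from the pose commanded when the call began; what a row does not reach only later rows make up. A row lasts 1/12 s, in which the tool goes at most 41.7 mm and 7.16 degrees, less where a joint would pass 70% of its speed; a pose out of reach is approached as far as the arm can. A call with a gripper value outside its range is refused whole. The fingers move at their own pace and stop on an object; the grip force is fixed at half the most. Time passes only in rows, so rows that repeat a pose let the fingers close. It gives the time, the measured TCP pose, the force and the opening at its end, in the units of the state.
- ctrl.get_obs(): the state, without advancing time (a new reading comes with each control period).
- ctrl.snapshot(name): name is "scene" or "side" or "wrist"; returns the picture (480x640x3 uint8, blue, green, red); there is no depth.
- ctrl.camera_model(name): a dict with "K" (3x3 intrinsics, pixels), "xyz" and "rotation" of the camera in the world. Camera axes: x right, y up, looking along -z (the intrinsics and any distortion apply to the point x, -y, -z); pixel columns grow to the right and rows downward; lengths in m; the calibration is good to about 2 mm. A picture is of the moment at which its call begins: read the wrist's pose just before it. camera_model takes no time and is no camera call; for the wrist camera it gives the pose at the moment of the call.
- ctrl.close_job(): hands the job in, once; it reports no verdict.
The state is a dict: "clock": time; "joint_pos": joint angles; "qvel": joint speeds; "tau": joint torques, N m; "tool_pos": TCP position; "orientation": TCP orientation; "force": force on the tool from outside, world axes, zero at the start; "moment": the same for the moment, N m; "opening": finger opening in m.
Only numpy, scipy, OpenCV 4.12 (cv2) and the standard library are available. Lean on these libraries where they do the work, as an engineer would, in place of code of your own. Each camera call takes 0.05 s, during which the arm holds its last target. There are 200 camera calls.

## Working session

There is one attempt and no reset: what is moved stays moved. The work goes in short steps, Python scripts to look and compute and a tool call to move; the robot and the scene stay as the last step left them, time stands still between calls to the robot, and variables do not carry over. Pictures are saved under pics/ and viewed, about 12 in all and at most 16, crops included, and the job is handed in when it is done.

Besides the shell and the picture viewer there is one more tool, called after ">>>" as name(argument=value, ...), one argument or row to a line, values as JSON. arm_command: Moves the arm, as the interface text tells. Its arguments: {"type":"object","properties":{"targets":{"type":"array","items":{"type":"array","items":{"type":"array","items":{"type":"number"}}}}},"required":["targets"]}

```bash
mkdir -p pics; cat > h.py <<'E'
import numpy as np, cv2
from plant import ctrl
def cam(n):
    m=ctrl.camera_model(n); return np.array(m["K"]),np.array(m["xyz"]),np.array(m["rotation"]),m
def ray(n,u,v,c=None):
    K,p,R,m=c or cam(n)
    d=np.linalg.inv(K)@[u,v,1]; d=R@np.array([d[0],-d[1],-d[2]]); return p,d
def onz(n,u,v,z,c=None):
    p,d=ray(n,u,v,c); return p+d*(z-p[2])/d[2]
def pix(n,X,c=None):
    K,p,R,m=c or cam(n); q=R.T@(np.array(X)-p); q=K@[q[0],-q[1],-q[2]]; return q[:2]/q[2]
E
python3 - <<'E'
from h import *
for n in ("scene","side","wrist"):
    m=cam(n)[3]; print(n,m); cv2.imwrite(f"pics/{n}0.png",ctrl.snapshot(n))
print(ctrl.get_obs())
E
```

```text
scene {'K': array([[539.13000607,   0.        , 312.03901063],
       [  0.        , 539.13000607, 240.57053251],
       [  0.        ,   0.        ,   1.        ]]), 'xyz': array([-0.25809851, -1.11241422,  0.82223538]), 'rotation': array([ 61.88457724,  -1.52782313, -35.75687169])}
side {'K': array([[535.91964865,   0.        , 327.6286489 ],
       [  0.        , 535.91964865, 243.70295392],
       [  0.        ,   0.        ,   1.        ]]), 'xyz': array([0.50081036, 1.03621968, 0.77237446]), 'rotation': array([  55.12266861,    0.60962531, -177.63726453])}
wrist {'K': array([[428.05641539,   0.        , 313.73888631],
       [  0.        , 428.05641539, 238.14340143],
       [  0.        ,   0.        ,   1.        ]]), 'xyz': array([ 0.24222309, -0.63309612,  0.38379067]), 'rotation': array([-1.40621048e+01, -2.98726520e-02,  1.16400222e+02])}
{'clock': 0.15, 'joint_pos': array([-4.70918385e+01,  2.05829161e+01,  6.46067516e-01, -1.44248562e-02,
       -7.01356525e+01, -1.65049573e+01]), 'qvel': array([ 0.0257371 , -0.11402346,  0.16285041,  0.17814153,  0.08304513,
        0.05332428]), 'tau': array([-3.12660759e-04, -5.83274996e+01,  2.93289828e+01,  7.00123116e+00,
        8.67829425e-03, -1.08274448e-04]), 'tool_pos': array([ 0.29995461, -0.60428287,  0.22583015]), 'orientation': array([ 1.79926633e+02, -7.59599430e-03, -1.53601701e+02]), 'force': array([0.25715498, 0.31456797, 0.4181483 ]), 'moment': array([ 0.00117089,  0.00952763, -0.02548769]), 'opening': 0.08769919643430256}
```

View pics/scene0.png

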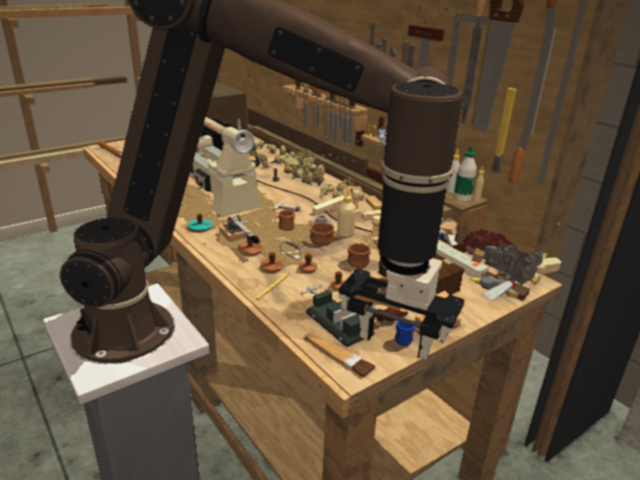

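View pics/side0.png

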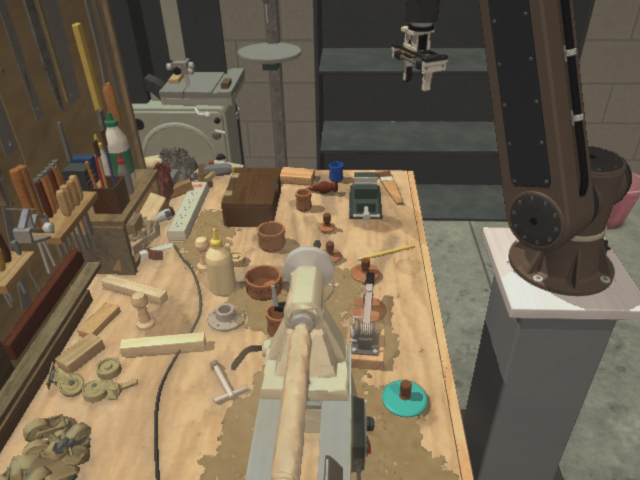

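```bash
python3 - <<'E'
s=open('h.py').read()
s=s.replace("from plant","from scipy.spatial.transform import Rotation as Ro\nfrom plant").replace('np.array(m["rotation"]),m','Ro.from_euler("xyz",m["rotation"],degrees=True).as_matrix(),m')
open('h.py','w').write(s)
import cv2
a=cv2.imread('pics/side0.png')[170:420,225:445]; b=cv2.imread('pics/scene0.png')[190:370,180:440]
cv2.imwrite('pics/c1.png',cv2.resize(a,None,fx=2.4,fy=2.4,interpolation=cv2.INTER_CUBIC))
cv2.imwrite('pics/c2.png',cv2.resize(b,None,fx=3,fy=3,interpolation=cv2.INTER_CUBIC))
from h import *
# probe
print(pix("side",[0.3,-0.605,0.227]),pix("scene",[0.3,-0.605,0.227]))
for n,u,v,z in [("side",303,192,.052),("side",271,227,.05),("side",264,272,.05),("side",278,310,.05),("side",327,215,.048),("side",330,244,.048),("side",365,264,.048),("side",370,277,.06),("side",365,352,0.0),("scene",287,213,.05),("scene",321,229,.05),("scene",359,249,.05),("scene",308,256,.048),("scene",272,256,.048),("scene",250,240,.048),("scene",338,275,.048)]:
    print(n,u,v,onz(n,u,v,z).round(3))
E
```

```text
[416.72295567  85.10519201] [393.19080487 344.99933766]
side 303 192 [ 0.629 -0.241  0.052]
side 271 227 [ 0.694 -0.068  0.05 ]
side 264 272 [0.686 0.113 0.05 ]
side 278 310 [0.641 0.236 0.05 ]
side 327 215 [ 0.558 -0.13   0.048]
side 330 244 [ 0.546 -0.001  0.048]
side 365 264 [0.464 0.075 0.048]
side 370 277 [0.455 0.137 0.06 ]
side 365 352 [0.467 0.297 0.   ]
scene 287 213 [0.648 0.254 0.05 ]
scene 321 229 [0.673 0.097 0.05 ]
scene 359 249 [ 0.69 -0.07  0.05]
scene 308 256 [ 0.541 -0.019  0.048]
scene 272 256 [0.454 0.038 0.048]
scene 250 240 [0.45  0.157 0.048]
scene 338 275 [ 0.549 -0.149  0.048]
```

View pics/c1.png

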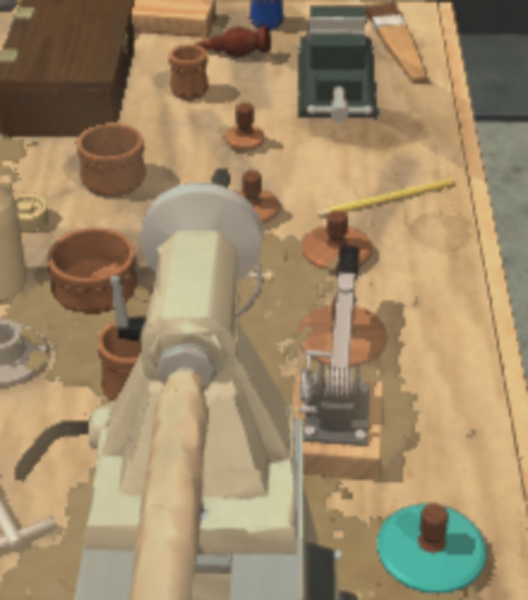

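View pics/c2.png

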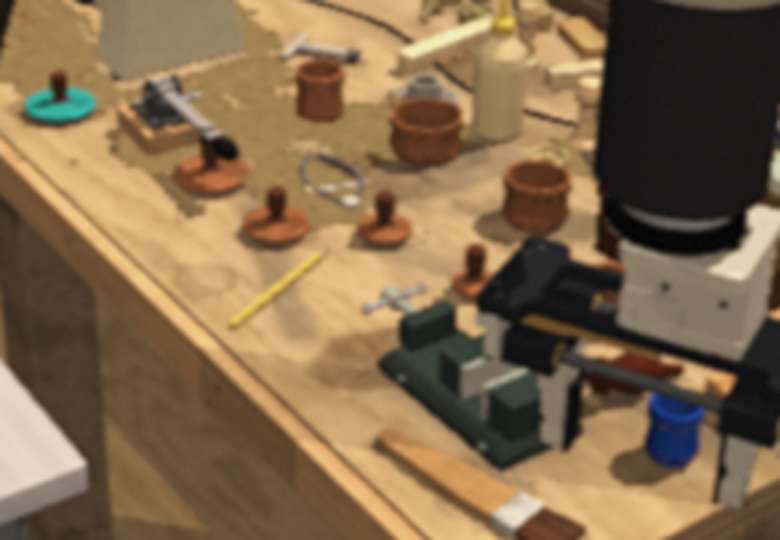

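Pictures so far (4): the candidates, in side-view pixels:
- **Lids:** (327,223), (330,252), (365,270), and (367,305) under the clamp. The turquoise look-alike is at (405,398).
- **Boxes:** (303,200), (271,236), (264,282) and (278,315). The blue look-alike is at (336,172).

Next I'll look from above with the wrist camera to get sizes and positions.

>>> arm_command(
  targets=[
    [[0, 0, 0.1, 2, 3, 2, 0.6], [0, 0, 0.2, 4, 6, 4, 0.6], [0, 0, 0.3, 6, 9, 6, 0.6], [0, 0, 0.4, 8, 12, 8, 0.6], [0, 0, 0.5, 9, 15, 10, 0.6], [0, 0, 0.6, 10, 18, 12, 0.6], [0, 0, 0.7, 12, 21, 13, 0.6], [0, 0, 0.8, 13, 24, 13, 0.6]],
  ],
)

```text
clock: 0.82
tool_pos: [0.4319, -0.3637, 0.3592]
orientation: [-179.8, -0.1, -107.5]
force: [1.5, -0.5, -0.2]
opening: 0.053
```

>>> arm_command(
  targets=[
    [[0, 0, 0.1, 2, 4, 0, 0.6], [0, 0, 0.2, 4, 8, 0, 0.6], [0, 0, 0.3, 6, 12, 0, 0.6], [0, 0, 0.31, 8, 16, 0, 0.6], [0, 0, 0.31, 9, 20, 0, 0.6], [0, 0, 0.31, 10, 24, 0, 0.6], [0, 0, 0.31, 12, 28, 0, 0.6], [0, 0, 0.31, 13, 32, 0, 0.6]],
  ],
)

```text
clock: 1.48
tool_pos: [0.5567, -0.0554, 0.3565]
orientation: [-180.0, 0.0, -90.0]
force: [0.1, -0.4, -0.1]
opening: 0.0525
```

>>> arm_command(
  targets=[
    [[0, 0, 0, 0, 2, 0, 0.6], [0, 0, 0, 0, 2.5, 0, 0.6], [0, 0, 0, 0, 2.5, 0, 0.6], [0, 0, 0, 0, 2.5, 0, 0.6]],
  ],
)

```text
clock: 1.82
tool_pos: [0.5561, -0.0325, 0.3565]
orientation: [180.0, -0.0, -90.0]
force: [-0.6, -0.5, -0.2]
opening: 0.0526
```

```bash
python3 - <<'E'
from h import *
c=cam("wrist"); im=ctrl.snapshot("wrist"); np.save("c_w1",np.hstack([c[0].ravel(),c[1],c[2].ravel()]))
cv2.imwrite("pics/w1.png",im); o=ctrl.get_obs(); print(c[1],c[3]["rotation"],o["tool_pos"],o["orientation"],o["clock"],o["opening"])
E
```

```text
[ 0.55682532 -0.0974132   0.51455412] [-1.40359489e+01 -3.74738520e-02 -1.79951665e+02] [ 0.55608014 -0.03308356  0.35658697] [ 1.79993224e+02 -1.06841108e-02 -9.00123872e+01] 1.8667 0.05275300329553893
```

View pics/w1.png

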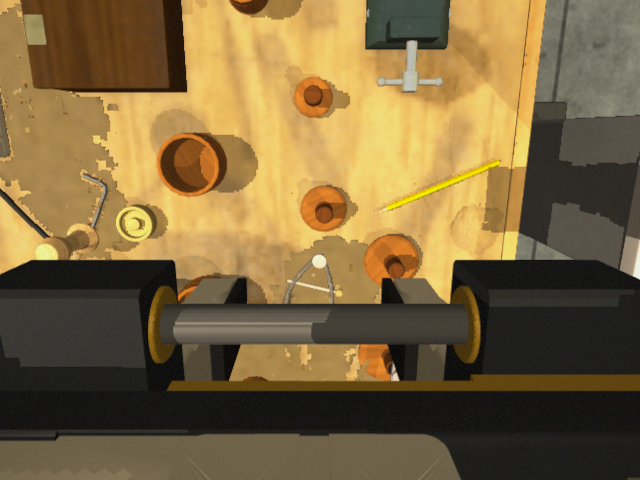

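```bash
cat >> h.py <<'E'
def tri(a,b):
    A=np.zeros((3,3));B=np.zeros(3)
    for n,u,v in (a,b):
        p,d=ray(n,u,v); d/=np.linalg.norm(d); M=np.eye(3)-np.outer(d,d); A+=M;B+=M@p
    return np.linalg.solve(A,B)
def shot(name,n="wrist"):
    c=cam(n); im=ctrl.snapshot(n); cv2.imwrite(f"pics/{name}.png",im); return c,im
def blobs(im,c,zs,amin=300,rows=265,hue=(3,13),smin=130):
    h=cv2.cvtColor(im,cv2.COLOR_BGR2HSV); m=cv2.inRange(h,(hue[0],smin,40),(hue[1],255,255)); m[rows:]=0
    m=cv2.morphologyEx(m,cv2.MORPH_OPEN,np.ones((3,3),np.uint8))
    for k in cv2.findContours(m,cv2.RETR_EXTERNAL,cv2.CHAIN_APPROX_NONE)[0]:
        if cv2.contourArea(k)<amin: continue
        e=cv2.fitEllipse(cv2.convexHull(k)); x,y,w,hh=cv2.boundingRect(k)
        print("px",np.round(e[0]),"axes",np.round(e[1],1),"bbox",x,y,w,hh,end=" ")
        for z in zs:
            L=onz("wrist",x,e[0][1],z,c);R=onz("wrist",x+w,e[0][1],z,c); q=onz("wrist",*e[0],z,c)
            print(f"z{z}: {q[:2].round(4)} dia {abs(L-R)[0]*1e3:.1f}",end=" ")
        print()
E
python3 - <<'E'
from h import *
print("faceplate",tri(("scene",243,140),("side",308,268)), "bottle tip",tri(("scene",349,196),("side",214,235)))
v=np.load("c_w1.npy");c=(v[:9].reshape(3,3),v[9:12],v[12:].reshape(3,3),None)
im=cv2.imread("pics/w1.png")
h=cv2.cvtColor(im,cv2.COLOR_BGR2HSV)
for p in [(300,90),(313,97),(320,200),(205,140),(190,170),(400,240),(260,150),(350,150),(60,40)]: print(p,h[p[1],p[0]])
blobs(im,c,[.012,.05])
E
```

```text
faceplate [0.56389192 0.39110059 0.27778959] bottle tip [0.7867781  0.10167548 0.13687896]
(300, 90) [ 15 208 213]
(313, 97) [ 13 214 144]
(320, 200) [ 14 207 197]
(205, 140) [ 14 202 121]
(190, 170) [ 14 200 116]
(400, 240) [ 14 208 204]
(260, 150) [ 21 142 241]
(350, 150) [ 19 145 237]
(60, 40) [ 15 192  93]
```

>>> arm_command(
  targets=[
    [[0, 0, 0, 2, -4, 0, 0.6], [0, 0, 0, 4, -8, 0, 0.6], [0, 0, 0, 6, -12, 0, 0.6], [0, 0, 0, 8, -16, 0, 0.6], [0, 0, 0, 8, -16, 0, 0.6], [0, 0, 0, 8, -16, 0, 0.6]],
  ],
)

```text
clock: 2.37
tool_pos: [0.6364, -0.1972, 0.3547]
orientation: [179.8, -0.0, -90.3]
force: [-0.5, 0.3, -0.2]
opening: 0.0528
```

```bash
python3 - <<'E'
from h import *
c,im=shot("w2"); blobs(im,c,[.012,.05]); print(ctrl.get_obs()["tool_pos"])
E
```

```text
px [  7. 195.] axes [24.5 44.5] bbox 0 181 28 29 z0.012: [ 0.9963 -0.1915] dia 32.8 z0.05: [ 0.9691 -0.1968] dia 30.3 
px [370.  66.] axes [35.5 96.7] bbox 322 48 86 38 z0.012: [ 0.5729 -0.3315] dia 94.3 z0.05: [ 0.5778 -0.3262] dia 87.1 
[ 0.63592548 -0.19555328  0.35524096]
```

```bash
sed -i 's/hue=(3,13),smin=130/hue=(9,16),smin=180/' h.py; python3 - <<'E'
from h import *
v=np.load("c_w1.npy");c=(v[:9].reshape(3,3),v[9:12],v[12:].reshape(3,3),None)
blobs(cv2.imread("pics/w1.png"),c,[.012,.05])
print(2); c=cam("wrist"); blobs(cv2.imread("pics/w2.png"),c,[.012,.05])
E
```

```text
px [391. 260.] axes [49.8 54.1] bbox 364 235 54 30 z0.012: [0.4621 0.0553] dia 66.2 z0.05: [0.4692 0.0438] dia 61.2 
px [323. 208.] axes [45.  45.8] bbox 301 186 46 45 z0.012: [ 0.545  -0.0084] dia 54.7 z0.05: [ 0.5459 -0.0151] dia 50.6 
px [191. 163.] axes [63.7 70.2] bbox 157 133 70 63 z0.012: [ 0.6987 -0.0609] dia 81.1 z0.05: [ 0.688  -0.0637] dia 75.0 
px [313.  97.] axes [38.3 39.9] bbox 294 77 38 40 z0.012: [ 0.5576 -0.1347] dia 42.5 z0.05: [ 0.5576 -0.1319] dia 39.3 
px [248.  -6.] axes [38.  39.4] bbox 230 0 38 14 z0.012: [ 0.6259 -0.238 ] dia 40.2 z0.05: [ 0.6207 -0.2273] dia 37.2 
px [91. 38.] axes [120.2 146.1] bbox 29 0 125 90 z0.012: [ 0.7977 -0.1947] dia 135.4 z0.05: [ 0.7795 -0.1874] dia 125.1 
2
px [379. 239.] axes [33.7 35.4] bbox 361 222 35 34 z0.012: [ 0.5575 -0.1338] dia 42.3 z0.05: [ 0.5635 -0.1434] dia 39.1 
px [323. 150.] axes [38.6 42. ] bbox 305 130 38 41 z0.012: [ 0.6243 -0.239 ] dia 43.6 z0.05: [ 0.6252 -0.2406] dia 40.3 
px [370.  66.] axes [34.9 95.9] bbox 322 49 86 36 z0.012: [ 0.5729 -0.3296] dia 94.4 z0.05: [ 0.5777 -0.3243] dia 87.2 
px [190. 153.] axes [138.7 245.8] bbox 131 46 113 206 z0.012: [ 0.7775 -0.2361] dia 129.8 z0.05: [ 0.7668 -0.238 ] dia 120.0
```

View pics/w2.png

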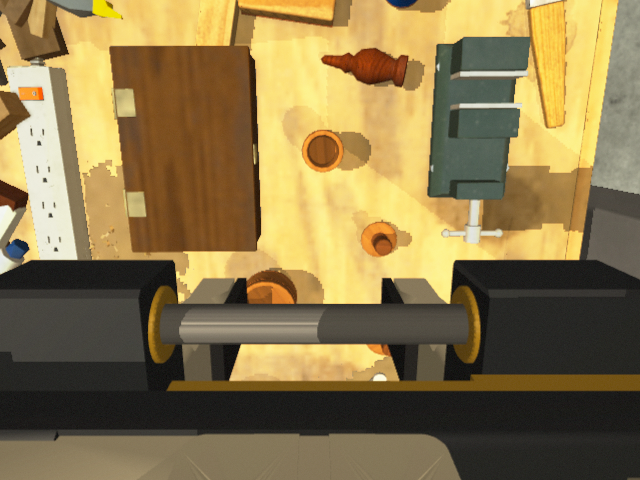

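>>> arm_command(
  targets=[
    [[0, 0, 0, -1, 4, 0, 0.6], [0, 0, 0, -2, 8, 0, 0.6], [0, 0, 0, -3, 12, 0, 0.6], [0, 0, 0, -4, 16, 0, 0.6], [0, 0, 0, -5, 20, 0, 0.6], [0, 0, 0, -6, 24, 0, 0.6], [0, 0, 0, -7, 28, 0, 0.6], [0, 0, 0, -8, 32, 0, 0.6]],
  ],
)

```text
clock: 3.08
tool_pos: [0.5547, 0.129, 0.3576]
orientation: [-179.9, 0.1, -90.0]
force: [0.6, 0.9, 0.1]
opening: 0.0526
```

>>> arm_command(
  targets=[
    [[0, 0, 0, 0, 4, 0, 0.6], [0, 0, 0, 0, 6, 0, 0.6], [0, 0, 0, 0, 6, 0, 0.6], [0, 0, 0, 0, 6, 0, 0.6]],
  ],
)

```text
clock: 3.42
tool_pos: [0.5554, 0.1886, 0.3568]
orientation: [-180.0, 0.0, -89.9]
force: [-0.6, 0.2, -0.9]
opening: 0.053
```

```bash
python3 - <<'E'
from h import *
c,im=shot("w3"); np.save("c_w3",np.hstack([c[0].ravel(),c[1],c[2].ravel()])); blobs(im,c,[.012,.05]); print(ctrl.get_obs()["tool_pos"])
E
```

```text
px [245. 240.] axes [50.2 57.8] bbox 218 213 54 52 z0.012: [0.6397 0.2527] dia 65.5 z0.05: [0.6334 0.243 ] dia 60.5 
px [419. 186.] axes [18.8 49.5] bbox 411 160 19 51 z0.012: [0.4325 0.1861] dia 22.3 z0.05: [0.4419 0.1814] dia 20.6 
px [386. 181.] axes [45.1 67.3] bbox 363 149 39 67 z0.012: [0.4708 0.1809] dia 45.7 z0.05: [0.4773 0.1765] dia 42.3 
px [193. 123.] axes [74.7 81.9] bbox 154 85 80 77 z0.012: [0.6932 0.1155] dia 90.8 z0.05: [0.6828 0.1161] dia 83.9 
px [399.  69.] axes [60.  64.7] bbox 369 38 61 64 z0.012: [0.462  0.0575] dia 67.2 z0.05: [0.4691 0.0625] dia 62.2 
px [324.   6.] axes [50.5 53.8] bbox 299 0 51 33 z0.012: [ 0.5452 -0.006 ] dia 54.4 z0.05: [0.546  0.0038] dia 50.3 
[0.55565607 0.18767039 0.35694082]
```

View pics/w3.png

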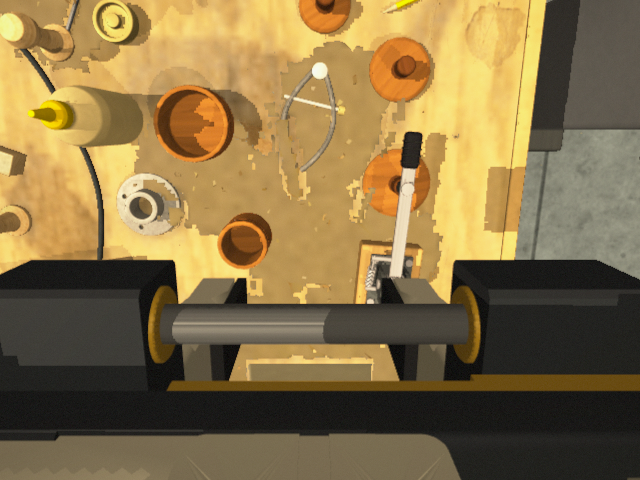

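w3 shows:
- the clamped lid at (396,183), about 80 mm across, so it is lid_80
- its grip at (411,150)
- box_80 at (193,123) and box_56 at (245,240)
- lid_68 at (399,69)

Next I'll measure the grip and the bar.

```bash
python3 - <<'E'
from h import *
v=np.load("c_w3.npy");c=(v[:9].reshape(3,3),v[9:12],v[12:].reshape(3,3),None)
im=cv2.imread("pics/w3.png"); h=cv2.cvtColor(im,cv2.COLOR_BGR2HSV)
roi=h[120:185,385:440]; m=(roi[...,2]<45).astype(np.uint8)
n,l,s,ce=cv2.connectedComponentsWithStats(m); i=1+s[1:,4].argmax(); print(s[i],ce[i]+[385,120])
k=cv2.findContours((l==i).astype(np.uint8),0,1)[0][0]; r=cv2.minAreaRect(k); print(r)
g=ce[i]+[385,120]
print("grip",onz("wrist",*g,.062,c)); print("bar",[onz("wrist",u,v_,.06,c).round(4) for u,v_ in((408,180),(398,270))])
for e in((396,149),(396,216),(363,183),(430,183)): print("lid edge",e,onz("wrist",*e,.013,c).round(4))
S=cv2.imread("pics/scene0.png"); print("scene grip pred",[pix("scene",onz("wrist",*g,z,c)).round(1) for z in(.05,.062,.07)])
E
```

```text
[ 16  12  21  36 398] [411.2638191  150.45979899]
((26.18999671936035, 29.670001983642578), (16.970561981201172, 35.49676513671875), 8.13010311126709)
grip [0.45487621 0.14309453 0.062     ]
bar [array([0.4561, 0.1739, 0.06  ]), array([0.4617, 0.2741, 0.06  ])]
lid edge (396, 149) [0.4615 0.1436 0.013 ]
lid edge (396, 216) [0.4577 0.2219 0.013 ]
lid edge (363, 183) [0.4983 0.1827 0.013 ]
lid edge (430, 183) [0.4198 0.1825 0.013 ]
scene grip pred [array([253., 241.]), array([253.8, 237.3]), array([254.3, 234.8])]
```

>>> arm_command(
  targets=[
    [[0, 0, -0.07, -3, -1.5, 0, 0.6], [0, 0, -0.07, -6, -3, -1, 0.6], [0, 0, -0.07, -9, -4.4, -4, 0.6], [0, 0, -0.07, -10, -4.4, -8, 0.6], [0, 0, -0.07, -10, -4.4, -12, 0.6], [0, 0, -0.07, -10, -4.4, -16, 0.6], [0, 0, -0.07, -10, -4.4, -19, 0.6], [0, 0, -0.07, -10, -4.4, -19, 0.6]],
  ],
)

```text
clock: 4.13
tool_pos: [0.4527, 0.1403, 0.1616]
orientation: [179.6, -0.3, -94.2]
force: [-0.3, -0.7, -0.7]
opening: 0.0524
```

```bash
python3 - <<'E'
from h import *
o=ctrl.get_obs(); print(o["tool_pos"],o["orientation"])
c,im=shot("s1","side"); c2,w=shot("w4")
a=cv2.resize(im[200:400,280:440],None,fx=3,fy=3); b=cv2.resize(w[:,160:480],(400,600)); cv2.imwrite("pics/m1.png",np.hstack([cv2.resize(a,(400,500)),b[:500]]))
E
```

```text
[0.45274249 0.14027102 0.16162444] [179.59139523  -0.27462952 -94.16475224]
```

View pics/m1.png

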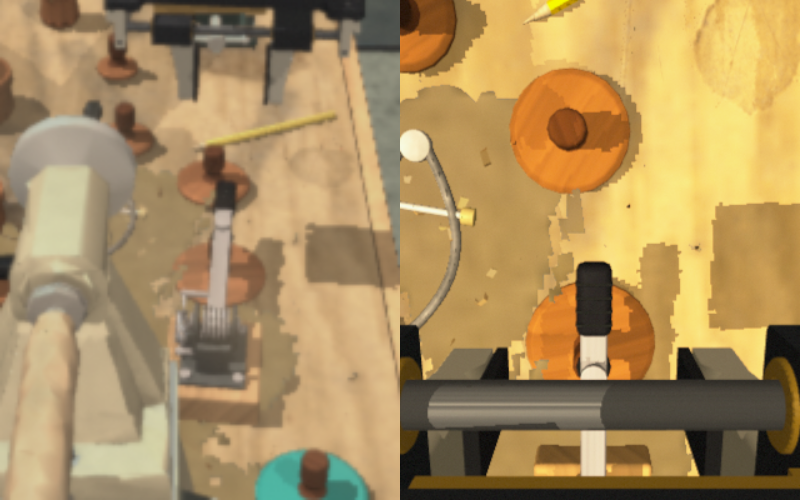

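>>> arm_command(
  targets=[
    [[0, 0, 0, 0.2, 0.3, -4, 0.6], [0, 0, 0, 0.2, 0.3, -8, 0.6], [0, 0, 0, 0.2, 0.3, -11, 0.6], [0, 0, 0, 0.2, 0.3, -12.2, 0.6], [0, 0, 0, 0.2, 0.3, -12.2, 0.6], [0, 0, 0, 0.2, 0.3, -12.2, 0.15], [0, 0, 0, 0.2, 0.3, -12.2, 0], [0, 0, 0, 0.2, 0.3, -12.2, 0]],
  ],
)

```text
clock: 4.9
tool_pos: [0.4599, 0.1477, 0.0468]
orientation: [-179.8, 0.2, -94.0]
force: [0.7, 0.4, 0.1]
opening: 0.0381
```

>>> arm_command(
  targets=[
    [[0, 0, 0, 0, 0, 0, 0], [0, 0, 0, 0, 0, 0, 0], [0, 0, 0, 0, 0, 0, 0], [0, 0, 0, 0, 0, 0, 0]],
  ],
)

```text
clock: 5.23
tool_pos: [0.4546, 0.1469, 0.0452]
orientation: [179.7, 0.0, -94.1]
force: [-26.7, 13.3, 22.1]
opening: 0.018
```

>>> arm_command(
  targets=[
    [[0, 0, 0, 0, 0.1, 1.5, 0], [0, 0, 0, 0, 0.3, 3, 0], [0, 0, 0, 0, 0.7, 4.4, 0], [0, 0, 0, 0.1, 1.2, 5.8, 0], [0, 0, 0, 0.1, 1.8, 7.2, 0], [0, 0, 0, 0.2, 2.6, 8.5, 0], [0, 0, 0, 0.2, 3.5, 9.7, 0], [0, 0, 0, 0.3, 4.5, 10.8, 0]],
  ],
)

```text
clock: 5.9
tool_pos: [0.4576, 0.1902, 0.1516]
orientation: [179.6, -0.2, -94.1]
force: [-8.3, 2.1, -8.5]
opening: 0.018
```

>>> arm_command(
  targets=[
    [[0, 0, 0, 0.1, 1.1, 1, 0], [0, 0, 0, 0.2, 2.3, 1.9, 0], [0, 0, 0, 0.3, 3.6, 2.6, 0], [0, 0, 0, 0.4, 5, 3.2, 0], [0, 0, 0, 0.5, 6.4, 3.7, 0], [0, 0, 0, 0.6, 7.9, 4, 0], [0, 0, 0, 0.7, 9.4, 4.2, 0], [0, 0, 0, 0.7, 10, 4.2, 0]],
  ],
)

```text
clock: 6.57
tool_pos: [0.4653, 0.2918, 0.1942]
orientation: [179.7, -0.1, -94.0]
force: [-12.5, 0.6, 5.0]
opening: 0.0179
```

>>> arm_command(
  targets=[
    [[0, 0, 0, 0, 0, 0, 0.3], [0, 0, 0, 0, 0, 0, 0.5], [0, 0, 0, 0, 0, 0, 0.5], [0, 0, 0, 0, 0, 1, 0.5], [0, 0, 0, 0, 0, 4, 0.5], [0, 0, 0, 0, 0, 8, 0.5], [0, 0, 0, 0, -3, 11, 0.5], [0, 0, 0, 0, -7, 13, 0.5]],
  ],
)

```text
clock: 7.23
tool_pos: [0.4695, 0.2257, 0.3271]
orientation: [-179.8, 0.1, -93.9]
force: [0.9, -0.9, 0.4]
opening: 0.0438
```

```bash
python3 - <<'E'
from h import *
o=ctrl.get_obs(); print(o["tool_pos"],o["orientation"],o["clock"])
c,im=shot("s2","side"); c2,w=shot("w5")
a=cv2.resize(im[180:420,260:460],(400,480)); cv2.imwrite("pics/m2.png",np.hstack([a,w[:,160:560]])); np.save("c_w5",np.hstack([c2[0].ravel(),c2[1],c2[2].ravel()])); blobs(w,c2,[.012])
E
```

```text
[0.46946869 0.2256884  0.32712323] [-1.79778280e+02  1.38613412e-01 -9.38872696e+01] 7.2333
px [165. 227.] axes [54.3 66.1] bbox 133 199 65 58 z0.012: [0.6446 0.2514] dia 74.4 
px [323. 154.] axes [71.5 72.7] bbox 288 118 72 73 z0.012: [0.4589 0.1819] dia 78.6 
px [ 98. 105.] axes [80.1 96.3] bbox 52 64 93 83 z0.012: [0.6962 0.1141] dia 99.5 
px [313.  31.] axes [65.1 70.7] bbox 281 0 65 67 z0.012: [0.4616 0.0576] dia 66.3
```

View pics/m2.png

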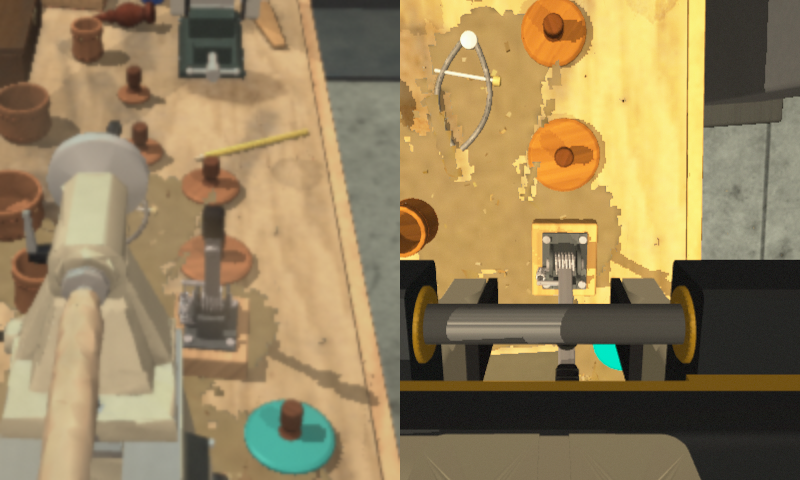

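Box 80 and 56 measurement next, from above them. The finger is confirmed open: the bar stands upright in m2 and lid_80 is still in place.

>>> arm_command(
  targets=[
    [[0, 0, 0.07, 4, 0, 1, 0.5], [0, 0, 0.07, 8, -1, 2, 0.5], [0, 0, 0.07, 12, -2, 2, 0.5], [0, 0, 0.07, 16, -2.5, 2, 0.5], [0, 0, 0.07, 19, -2.5, 2, 0.5], [0, 0, 0.07, 19, -2.5, 2, 0.5], [0, 0, 0.07, 19, -2.5, 2, 0.5]],
  ],
)

```text
clock: 7.92
tool_pos: [0.6596, 0.199, 0.341]
orientation: [179.9, -0.1, -90.1]
force: [0.5, -0.6, 1.1]
opening: 0.0435
```

```bash
cat >> h.py <<'E'
def rims(im,c,zt):
    "box rim edges cast onto rim height"
    h=cv2.cvtColor(im,cv2.COLOR_BGR2HSV); m=cv2.inRange(h,(9,180,40),(16,255,255)); m[262:]=0
    m=cv2.morphologyEx(m,cv2.MORPH_OPEN,np.ones((3,3),np.uint8))
    for k in cv2.findContours(m,0,1)[0]:
        if cv2.contourArea(k)<400: continue
        x,y,w,hh=cv2.boundingRect(k); 
        L,R=[onz("wrist",u,y+hh/2,zt,c)[0] for u in(x,x+w)]; T,B=[onz("wrist",x+w/2,q,zt,c)[1] for q in(y,y+hh)]
        print((x,y,w,hh),"x %.4f..%.4f y %.4f..%.4f"%(R,L,T,B),"mid %.4f %.4f"%((L+R)/2,(T+B)/2))
E
python3 - <<'E'
from h import *
c,w=shot("w6"); print(c[1]); print(ctrl.get_obs()["tool_pos"])
print("zt .044"); rims(w,c,.044); print("zt .058"); rims(w,c,.058)
E
```

```text
[0.66041091 0.13438116 0.49914236]
[0.65868905 0.19931141 0.34199636]
zt .044
(311, 207, 51, 55) x 0.6066..0.6623 y 0.2130..0.2749 mid 0.6345 0.2440
(455, 140, 70, 70) x 0.4356..0.5098 y 0.1431..0.2168 mid 0.4727 0.1799
(248, 74, 77, 80) x 0.6475..0.7262 y 0.0782..0.1568 mid 0.6869 0.1175
(467, 24, 64, 67) x 0.4432..0.5068 y 0.0328..0.0948 mid 0.4750 0.0638
(0, 1, 28, 28) x 0.9355..0.9626 y 0.0117..0.0364 mid 0.9490 0.0241
(399, 0, 49, 19) x 0.5288..0.5763 y 0.0115..0.0282 mid 0.5526 0.0198
zt .058
(311, 207, 51, 55) x 0.6082..0.6623 y 0.2106..0.2706 mid 0.6353 0.2406
(455, 140, 70, 70) x 0.4425..0.5144 y 0.1428..0.2142 mid 0.4785 0.1785
(248, 74, 77, 80) x 0.6479..0.7242 y 0.0800..0.1562 mid 0.6861 0.1181
(467, 24, 64, 67) x 0.4499..0.5115 y 0.0359..0.0961 mid 0.4807 0.0660
(0, 1, 28, 28) x 0.9270..0.9533 y 0.0155..0.0394 mid 0.9402 0.0275
(399, 0, 49, 19) x 0.5329..0.5789 y 0.0152..0.0315 mid 0.5559 0.0233
```

View pics/w6.png

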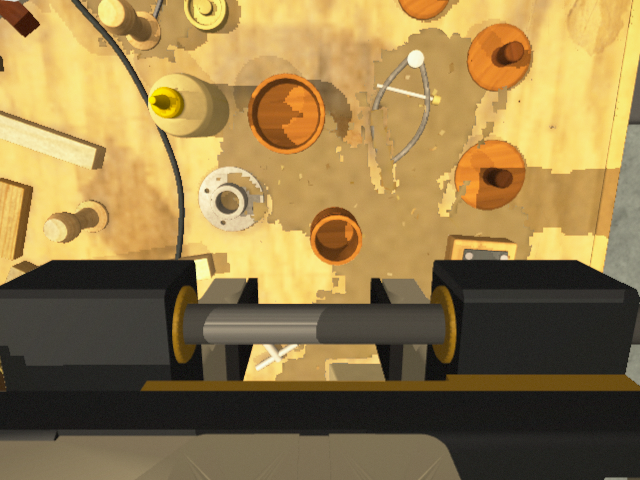

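>>> arm_command(
  targets=[
    [[0, 0, 0, -4, 0, 0, 0.5], [0, 0, 0, -8, -0.5, 0, 0.5], [0, 0, 0, -12, -1, 0, 0.5], [0, 0, 0, -16, -1.7, -3, 0.5], [0, 0, 0, -19, -1.7, -6, 0.5], [0, 0, 0, -20, -1.7, -10, 0.5], [0, 0, 0, -20, -1.7, -14, 0.5], [0, 0, 0, -20, -1.7, -18, 0.5]],
  ],
)

```text
clock: 8.63
tool_pos: [0.4568, 0.1832, 0.1681]
orientation: [-179.7, 0.2, -89.9]
force: [1.2, 1.2, -0.7]
opening: 0.0441
```

>>> arm_command(
  targets=[
    [[0, 0, 0, 0, 0, -4, 0.5], [0, 0, 0, 0, 0, -7, 0.5], [0, 0, 0, 0, 0, -9, 0.5], [0, 0, 0, 0, 0, -10, 0.5], [0, 0, 0, 0, 0, -10, 0.5], [0, 0, 0, 0, 0, -10, 0.5]],
  ],
)

```text
clock: 9.13
tool_pos: [0.458, 0.1831, 0.0677]
orientation: [-180.0, 0.0, -89.9]
force: [0.5, -0.5, -0.1]
opening: 0.0442
```

```bash
python3 - <<'E'
from h import *
o=ctrl.get_obs(); print(o["tool_pos"],o["orientation"],o["force"])
E
```

```text
[0.45802056 0.18310661 0.06772014] [-1.79969985e+02  8.33748787e-03 -8.99434447e+01] [ 0.53429795 -0.46521345 -0.13556973]
```

>>> arm_command(
  targets=[
    [[0, 0, 0, 0.1, -0.1, -3, 0.5], [0, 0, 0, 0.1, -0.1, -4.2, 0.5], [0, 0, 0, 0.1, -0.1, -4.6, 0.5], [0, 0, 0, 0.1, -0.1, -4.6, 0.4], [0, 0, 0, 0.1, -0.1, -4.6, 0.3], [0, 0, 0, 0.1, -0.1, -4.6, 0.2], [0, 0, 0, 0.1, -0.1, -4.6, 0.1], [0, 0, 0, 0.1, -0.1, -4.6, 0.1]],
  ],
)

```text
clock: 9.8
tool_pos: [0.4598, 0.1824, 0.0219]
orientation: [-179.9, 0.1, -90.0]
force: [-3.1, 0.5, 7.4]
opening: 0.019
```

>>> arm_command(
  targets=[
    [[0, 0, 0, 0, 0, 0, 0], [0, 0, 0, 0, 0, 0, 0], [0, 0, 0, 0, 0, 1, 0], [0, 0, 0, 0, 0, 4, 0], [0, 0, 0, 0, -1, 8, 0], [0, 0, 0, 0, -2, 12, 0], [0, 0, 0, 0, -3, 15, 0], [0, 0, 0, 0, -3, 15, 0]],
  ],
)

```text
clock: 10.47
tool_pos: [0.4621, 0.1525, 0.1777]
orientation: [-179.5, 0.3, -90.0]
force: [0.1, 0.6, -0.9]
opening: 0.0191
```

>>> arm_command(
  targets=[
    [[0, 0, -0.12, 2, 0, 2, 0], [0, 0, -0.24, 4, 0, 4, 0], [0, 0, -0.36, 6, 0, 5, 0], [0, 0, -0.48, 8, -1, 5, 0], [0, 0, -0.6, 10, -1, 5, 0], [0, 0, -0.72, 12, -2, 5, 0], [0, 0, -0.84, 14, -2, 5, 0], [0, 0, -0.96, 16, -3, 5, 0]],
  ],
)

```text
clock: 11.13
tool_pos: [0.6201, 0.1223, 0.2207]
orientation: [180.0, -0.0, -145.3]
force: [0.4, 0.2, -1.1]
opening: 0.0187
```

>>> arm_command(
  targets=[
    [[0, 0, -0.12, 2, 0, 0, 0], [0, 0, -0.24, 4, 0, 0, 0], [0, 0, -0.36, 6, -0.5, 0, 0], [0, 0, -0.48, 6.6, -0.5, -3, 0], [0, 0, -0.61, 6.6, -0.5, -6, 0], [0, 0, -0.61, 6.6, -0.5, -6, 0], [0, 0, -0.61, 6.6, -0.5, -6, 0]],
  ],
)

```text
clock: 11.72
tool_pos: [0.6841, 0.1163, 0.1592]
orientation: [-179.9, -0.2, -179.8]
force: [1.2, -0.3, 0.3]
opening: 0.0189
```

```bash
python3 - <<'E'
from h import *
o=ctrl.get_obs(); print(o["tool_pos"],o["orientation"],o["force"])
c,w=shot("w7"); c2,s=shot("s7","side"); cc,sc=shot("sc7","scene")
print("lid pred bottom",pix("wrist",[*o["tool_pos"][:2],o["tool_pos"][2]-.022],c),"box rim",pix("wrist",[.687,.1175,.044],c),pix("side",[.687,.1175,.044]),pix("scene",[.687,.1175,.044]))
cv2.imwrite("pics/m3.png",np.hstack([w[:,0:400],np.vstack([cv2.resize(s[200:320,200:360],(320,240)),cv2.resize(sc[150:270,250:410],(320,240))])]))
E
```

```text
[0.68411683 0.11628598 0.15923101] [-179.88475178   -0.24258646 -179.76708663] [ 1.22694367 -0.27040501  0.28461353]
lid pred bottom [313.57455239 280.62975245] box rim [315.91411371 237.19158668] [263.6869909 275.3625706] [320.58232538 227.11113284]
```

View pics/m3.png

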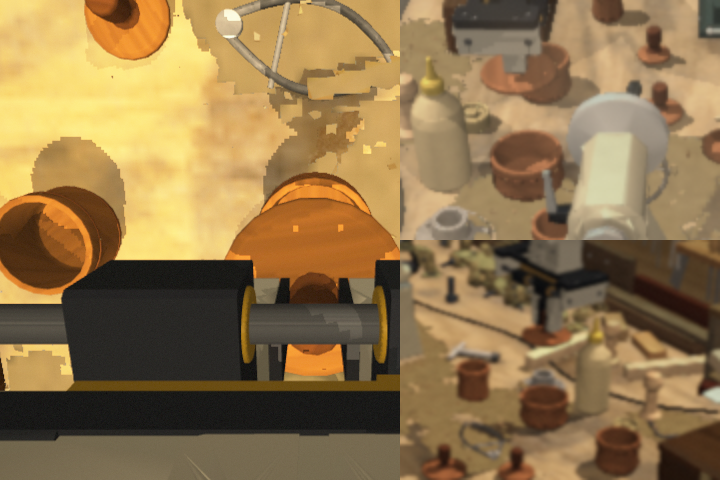

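>>> arm_command(
  targets=[
    [[0, 0, 0, 0.3, 0.1, -3, 0], [0, 0, 0, 0.3, 0.1, -6, 0], [0, 0, 0, 0.3, 0.1, -7.5, 0], [0, 0, 0, 0.3, 0.1, -8.3, 0], [0, 0, 0, 0.3, 0.1, -9, 0], [0, 0, 0, 0.3, 0.1, -9.6, 0], [0, 0, 0, 0.3, 0.1, -9.6, 0], [0, 0, 0, 0.3, 0.1, -9.6, 0]],
  ],
)

```text
clock: 12.53
tool_pos: [0.6889, 0.1182, 0.066]
orientation: [180.0, 0.1, -179.9]
force: [0.1, -0.3, -1.0]
opening: 0.0188
```

>>> arm_command(
  targets=[
    [[0, 0, 0, 0, 0, -0.3, 0], [0, 0, 0, 0, 0, -0.3, 0], [0, 0, 0, 0, 0, -0.3, 0]],
  ],
)

```text
clock: 12.78
tool_pos: [0.6885, 0.118, 0.0623]
orientation: [180.0, 0.0, -180.0]
force: [0.6, -0.6, -1.1]
opening: 0.0185
```

>>> arm_command(
  targets=[
    [[0, 0, 0, -0.1, 0, -0.2, 0], [0, 0, 0, -0.1, 0, -0.35, 0], [0, 0, 0, -0.1, 0, -0.35, 0]],
  ],
)

```text
clock: 13.03
tool_pos: [0.6874, 0.1181, 0.0591]
orientation: [180.0, 0.0, -179.9]
force: [-2.6, 0.2, 4.6]
opening: 0.0189
```

>>> arm_command(
  targets=[
    [[0, 0, 0, 0, 0, 0, 0.3], [0, 0, 0, 0, 0, 0, 0.5], [0, 0, 0, 0, 0, 0, 0.5], [0, 0, 0, 0, 0, 2, 0.5], [0, 0, 0, 0, 0, 6, 0.5], [0, 0, 0, 0, 0, 10, 0.5], [0, 0, 0, -3, 0, 14, 0.5], [0, 0, 0, -7, 0, 18, 0.5]],
  ],
)

```text
clock: 13.7
tool_pos: [0.6342, 0.1178, 0.2232]
orientation: [-180.0, 0.1, -180.0]
force: [-0.3, 0.7, 1.0]
opening: 0.0439
```

>>> arm_command(
  targets=[
    [[0, 0, 0.12, -2, -3, 2, 0.5], [0, 0, 0.24, -4, -6, 4, 0.5], [0, 0, 0.36, -6, -6, 6, 0.5], [0, 0, 0.48, -8, -6, 8, 0.5], [0, 0, 0.6, -10, -6, 10, 0.5], [0, 0, 0.72, -12, -6, 12, 0.5], [0, 0, 0.84, -14, -6, 12, 0.5], [0, 0, 0.96, -15, -6, 12, 0.5]],
  ],
)

```text
clock: 14.37
tool_pos: [0.4821, 0.0578, 0.3436]
orientation: [-179.9, 0.2, -124.6]
force: [1.6, 0.8, -0.0]
opening: 0.0438
```

>>> arm_command(
  targets=[
    [[0, 0, 0.12, 0, 0, 0, 0.5], [0, 0, 0.24, 0, 0, 0, 0.5], [0, 0, 0.36, 0, 0, 0, 0.5], [0, 0, 0.48, 0, 0, 0, 0.5], [0, 0, 0.61, 0, 0, 0, 0.5], [0, 0, 0.61, 0, 0, 0, 0.5]],
  ],
)

```text
clock: 14.87
tool_pos: [0.4834, 0.0579, 0.3417]
orientation: [-180.0, 0.0, -89.7]
force: [0.3, 0.1, -0.8]
opening: 0.0436
```

```bash
python3 - <<'E'
from h import *
o=ctrl.get_obs(); print(o["tool_pos"],o["orientation"],o["force"])
c,w=shot("w8"); c2,s=shot("s8","side"); print(c[1]); blobs(w,c,[.012]); rims(w,c,.05)
cv2.imwrite("pics/m4.png",np.hstack([w[:,:],np.vstack([cv2.resize(s[210:330,230:310],(160,240))]*2)]))
E
```

```text
[0.48335295 0.05794906 0.34174059] [-1.79989721e+02  9.08251065e-03 -8.96668869e+01] [ 0.32891961  0.09886895 -0.76188498]
[ 0.48430368 -0.00699025  0.49978211]
px [133. 240.] axes [69.3 85.4] bbox 91 205 84 55 z0.012: [0.6965 0.1192] dia 98.8 
px [333. 189.] axes [57.7 58.6] bbox 304 160 59 58 z0.012: [0.4617 0.0569] dia 67.4 
px [259. 130.] axes [48.8 51. ] bbox 235 105 49 51 z0.012: [ 0.5446 -0.0079] dia 54.1 
px [111.  74.] axes [69.5 87.5] bbox 70 37 83 74 z0.012: [ 0.7019 -0.0648] dia 88.9 
px [244.   4.] axes [40.8 44. ] bbox 224 0 41 27 z0.012: [ 0.557  -0.1334] dia 42.4 
(91, 205, 84, 55) x 0.6334..0.7240 y 0.0704..0.1315 mid 0.6787 0.1010
(304, 160, 59, 58) x 0.4320..0.4941 y 0.0221..0.0833 mid 0.4631 0.0527
(235, 105, 49, 51) x 0.5145..0.5644 y -0.0320..0.0184 mid 0.5395 -0.0068
(70, 37, 83, 74) x 0.6434..0.7254 y -0.0942..-0.0253 mid 0.6844 -0.0597
(224, 0, 41, 27) x 0.5315..0.5708 y -0.1274..-0.1038 mid 0.5511 -0.1156
```

View pics/m4.png

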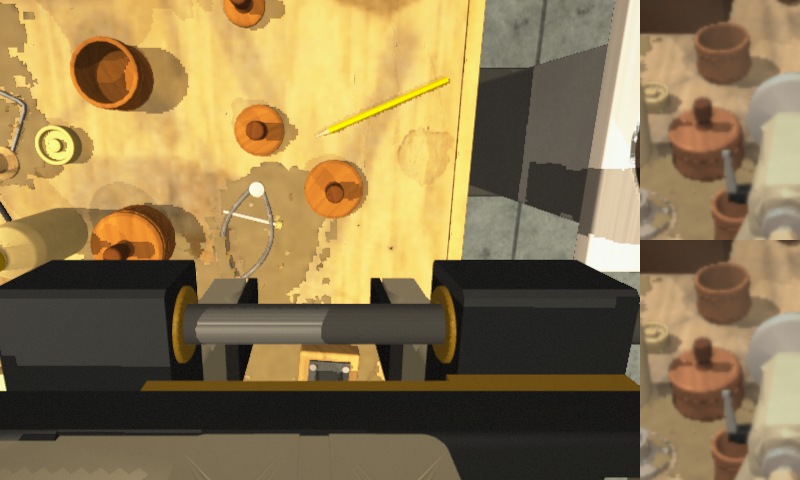

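Lid_80 is seated flush on its box (side crop). Now lid_68 at (0.4617, 0.0569).

>>> arm_command(
  targets=[
    [[0, 0, 0, -1, 0, -4, 0.5], [0, 0, 0, -2, 0, -8, 0.5], [0, 0, 0, -2.2, -0.1, -12, 0.5], [0, 0, 0, -2.2, -0.1, -16, 0.5], [0, 0, 0, -2.2, -0.1, -20, 0.5], [0, 0, 0, -2.2, -0.1, -24, 0.5], [0, 0, 0, -2.2, -0.1, -27, 0.5], [0, 0, 0, -2.2, -0.1, -27, 0.5]],
  ],
)

```text
clock: 15.63
tool_pos: [0.4576, 0.0551, 0.0666]
orientation: [179.5, -0.2, -90.3]
force: [-1.2, -0.3, 0.3]
opening: 0.0436
```

>>> arm_command(
  targets=[
    [[0, 0, 0, 0, 0, 0, 0.5], [0, 0, 0, 0, 0, 0, 0.5]],
  ],
)

```text
clock: 15.8
tool_pos: [0.4627, 0.0575, 0.0733]
orientation: [-179.9, 0.0, -90.1]
force: [-0.7, -0.4, 0.5]
opening: 0.0437
```

>>> arm_command(
  targets=[
    [[0, 0, 0, 0, 0, -3, 0.5], [0, 0, 0, -0.1, 0, -4.5, 0.5], [0, 0, 0, -0.1, 0, -5, 0.5], [0, 0, 0, -0.1, 0, -5, 0.5], [0, 0, 0, -0.1, 0, -5, 0.3], [0, 0, 0, -0.1, 0, -5, 0.2], [0, 0, 0, -0.1, 0, -5, 0.1], [0, 0, 0, -0.1, 0, -5, 0]],
  ],
)

```text
clock: 16.47
tool_pos: [0.4611, 0.0573, 0.0227]
orientation: [-179.9, 0.1, -90.0]
force: [0.1, 0.0, -0.4]
opening: 0.0228
```

>>> arm_command(
  targets=[
    [[0, 0, 0, 0, 0, 0, 0], [0, 0, 0, 0, 0, 0, 0], [0, 0, 0, 0, 0, 0, 0]],
  ],
)

```text
clock: 16.72
tool_pos: [0.4611, 0.0573, 0.0224]
orientation: [-179.9, 0.0, -90.0]
force: [-0.5, -0.6, 7.0]
opening: 0.0187
```

>>> arm_command(
  targets=[
    [[0, 0, 0, 0, 0, 1, 0], [0, 0, 0, 0, 0, 4, 0], [0, 0, 0, 1, 0, 8, 0], [0, 0, 0, 4, -2, 11, 0], [0, 0, 0, 7, -4, 14, 0], [0, 0, 0, 10, -6, 15, 0], [0, 0, 0, 13, -8, 15, 0], [0, 0, 0, 16, -9, 15, 0]],
  ],
)

```text
clock: 17.38
tool_pos: [0.6226, -0.0352, 0.1735]
orientation: [-179.8, 0.0, -90.0]
force: [-0.2, 0.8, -0.6]
opening: 0.0191
```

>>> arm_command(
  targets=[
    [[0, 0, 0, 3, 1.5, 0, 0], [0, 0, 0, 6, 3, 0, 0], [0, 0, 0, 6.9, 3.4, 0, 0], [0, 0, 0, 6.9, 3.4, 0, 0], [0, 0, 0, 6.9, 3.4, 0, 0]],
  ],
)

```text
clock: 17.8
tool_pos: [0.6888, 0.0011, 0.1703]
orientation: [179.9, -0.0, -90.0]
force: [-1.0, 0.2, -0.7]
opening: 0.0189
```

```bash
python3 - <<'E'
from h import *
o=ctrl.get_obs(); print(o["tool_pos"],o["orientation"],o["force"])
c,w=shot("w9"); print(c[1]); rims(w,c,.05); 
cv2.imwrite("pics/m5.png",w)
E
```

```text
[0.68881532 0.00110184 0.17034772] [ 1.79861564e+02 -1.68115127e-02 -8.99965157e+01] [-0.96054664  0.2072684  -0.72327273]
[ 0.68981071 -0.06374673  0.3284284 ]
(242, 213, 144, 49) x 0.6406..0.7371 y -0.0113..0.0226 mid 0.6888 0.0056
(468, 172, 74, 72) x 0.5384..0.5873 y -0.0382..0.0100 mid 0.5628 -0.0141
(256, 79, 106, 109) x 0.6585..0.7255 y -0.0948..-0.0278 mid 0.6920 -0.0613
(474, 0, 74, 59) x 0.5488..0.5932 y -0.1388..-0.1063 mid 0.5710 -0.1225
(85, 0, 66, 18) x 0.7852..0.8241 y -0.1385..-0.1289 mid 0.8047 -0.1337
```

View pics/m5.png

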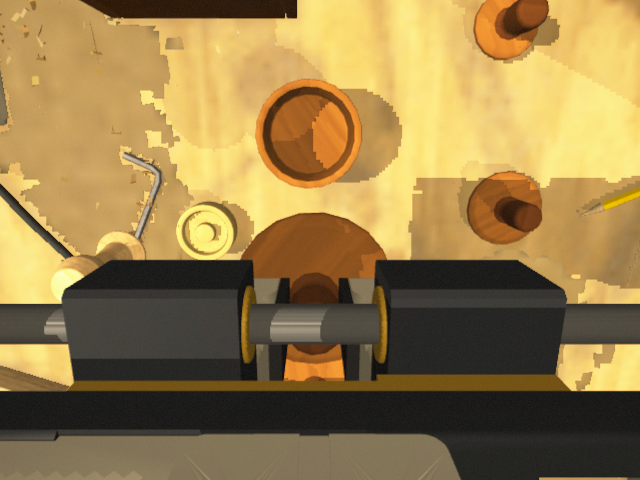

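>>> arm_command(
  targets=[
    [[0, 0, 0, 0.3, -3, 0, 0], [0, 0, 0, 0.3, -6, -2, 0], [0, 0, 0, 0.3, -6.2, -5, 0], [0, 0, 0, 0.3, -6.2, -7.5, 0], [0, 0, 0, 0.3, -6.2, -8.8, 0], [0, 0, 0, 0.3, -6.2, -9.6, 0], [0, 0, 0, 0.3, -6.2, -9.8, 0], [0, 0, 0, 0.3, -6.2, -9.8, 0]],
  ],
)

```text
clock: 18.52
tool_pos: [0.6926, -0.0607, 0.0744]
orientation: [-180.0, -0.0, -90.0]
force: [-0.1, -0.0, -0.2]
opening: 0.0188
```

>>> arm_command(
  targets=[
    [[0, 0, 0, 0, 0, -0.2, 0], [0, 0, 0, 0, 0, -0.4, 0], [0, 0, 0, 0, 0, -0.4, 0]],
  ],
)

```text
clock: 18.77
tool_pos: [0.6928, -0.0607, 0.0705]
orientation: [-179.9, 0.0, -90.0]
force: [-0.3, -0.2, 0.2]
opening: 0.0189
```

>>> arm_command(
  targets=[
    [[0, 0, 0, -0.1, 0, -0.2, 0], [0, 0, 0, -0.1, 0, -0.4, 0], [0, 0, 0, -0.1, 0, -0.5, 0], [0, 0, 0, -0.1, 0, -0.5, 0]],
  ],
)

```text
clock: 19.1
tool_pos: [0.6916, -0.0609, 0.0656]
orientation: [-180.0, -0.0, -90.0]
force: [-1.2, 0.0, 4.2]
opening: 0.0189
```

>>> arm_command(
  targets=[
    [[0, 0, 0, 0, 0, 0, 0.3], [0, 0, 0, 0, 0, 0, 0.5], [0, 0, 0, 0, 0, 0, 0.5], [0, 0, 0, 0, 0, 2, 0.5], [0, 0, 0, 0, 0, 6, 0.5], [0, 0, 0, -3, 1, 8, 0.5], [0, 0, 0, -6, 2, 9, 0.5], [0, 0, 0, -10, 4, 9, 0.5]],
  ],
)

```text
clock: 19.77
tool_pos: [0.5956, -0.0228, 0.1571]
orientation: [-179.7, 0.0, -90.1]
force: [0.4, 2.1, -0.7]
opening: 0.0435
```

>>> arm_command(
  targets=[
    [[0, 0, 0, -3, 1, 0, 0.5], [0, 0, 0, -4.7, 1.3, 0, 0.5], [0, 0, 0, -4.7, 1.3, -4, 0.5], [0, 0, 0, -4.7, 1.3, -8, 0.5], [0, 0, 0, -4.7, 1.3, -9, 0.5], [0, 0, 0, -4.7, 1.3, -9, 0.5]],
  ],
)

```text
clock: 20.27
tool_pos: [0.5449, -0.0101, 0.0621]
orientation: [179.7, -0.1, -90.0]
force: [-0.5, -0.2, -0.0]
opening: 0.0438
```

```bash
python3 - <<'E'
from h import *
o=ctrl.get_obs(); print(o["tool_pos"],o["orientation"],o["force"])
c,s=shot("s10","side"); cv2.imwrite("pics/m6.png",cv2.resize(s[190:310,220:380],(640,480),interpolation=cv2.INTER_CUBIC))
E
```

```text
[ 0.54492226 -0.01008702  0.0621189 ] [ 1.79650324e+02 -1.07444692e-01 -9.00166891e+01] [-0.45437179 -0.23271751 -0.02822474]
```

View pics/m6.png

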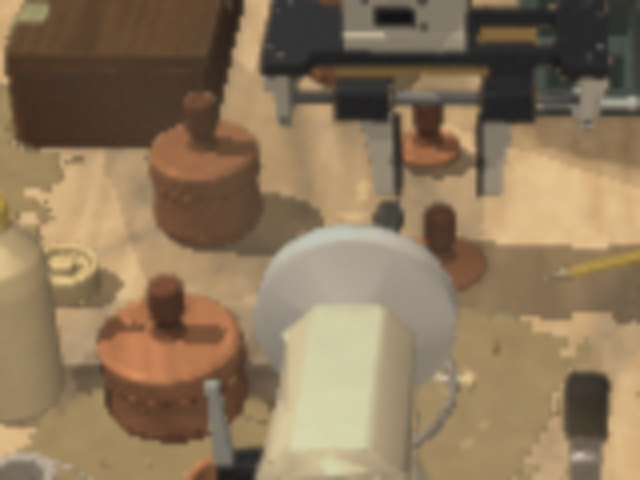

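Lids 68 and 80 both sit flat on their boxes. Next is lid_56.

>>> arm_command(
  targets=[
    [[0, 0, 0, 0, 0.2, 0, 0.5], [0, 0, 0, 0, 0.2, 0, 0.5]],
  ],
)

```text
clock: 20.48
tool_pos: [0.5489, -0.0069, 0.0666]
orientation: [-179.8, 0.0, -90.0]
force: [0.1, 0.7, 1.1]
opening: 0.0439
```

>>> arm_command(
  targets=[
    [[0, 0, 0, -0.3, -0.1, -2.5, 0.5], [0, 0, 0, -0.3, -0.1, -4, 0.5], [0, 0, 0, -0.3, -0.1, -4.4, 0.5], [0, 0, 0, -0.3, -0.1, -4.4, 0.5], [0, 0, 0, -0.3, -0.1, -4.4, 0.3], [0, 0, 0, -0.3, -0.1, -4.4, 0.2], [0, 0, 0, -0.3, -0.1, -4.4, 0.1], [0, 0, 0, -0.3, -0.1, -4.4, 0]],
  ],
)

```text
clock: 21.15
tool_pos: [0.5448, -0.0082, 0.0216]
orientation: [-179.9, 0.0, -90.0]
force: [0.4, -0.3, 0.1]
opening: 0.0225
```

>>> arm_command(
  targets=[
    [[0, 0, 0, 0, 0, 0, 0], [0, 0, 0, 0, 0, 0, 0], [0, 0, 0, 0, 0, 0, 0]],
  ],
)

```text
clock: 21.4
tool_pos: [0.5447, -0.0083, 0.0215]
orientation: [-179.9, 0.0, -90.0]
force: [-1.7, 0.0, 6.5]
opening: 0.0187
```

>>> arm_command(
  targets=[
    [[0, 0, 0, 0, 0, 1, 0], [0, 0, 0, 0, 0, 4, 0], [0, 0, 0, 0, 1, 8, 0], [0, 0, 0, 1, 4, 11, 0], [0, 0, 0, 3, 7, 14, 0], [0, 0, 0, 5, 10, 17, 0], [0, 0, 0, 7, 14, 19, 0], [0, 0, 0, 9, 18, 19, 0]],
  ],
)

```text
clock: 22.07
tool_pos: [0.6265, 0.1544, 0.2131]
orientation: [-179.7, 0.1, -90.0]
force: [1.1, -1.0, -0.5]
opening: 0.0188
```

>>> arm_command(
  targets=[
    [[0, 0, 0, 0, 3, 0, 0], [0, 0, 0, 0, 5, 0, 0], [0, 0, 0, 0, 6, 0, 0], [0, 0, 0, 0, 6, 0, 0], [0, 0, 0, 0, 6, 0, 0]],
  ],
)

```text
clock: 22.48
tool_pos: [0.6243, 0.2133, 0.2078]
orientation: [180.0, -0.0, -89.9]
force: [-0.0, -0.0, -0.5]
opening: 0.0188
```

```bash
python3 - <<'E'
from h import *
o=ctrl.get_obs(); print(o["tool_pos"],o["orientation"],o["force"])
c,w=shot("w11"); print(c[1]); rims(w,c,.058); cv2.imwrite("pics/m7.png",w)
E
```

```text
[0.62433246 0.21328124 0.20776302] [ 1.79957682e+02 -2.55994217e-02 -8.99492022e+01] [-0.00508727 -0.00697506 -0.45041781]
[0.62510951 0.14840236 0.36581296]
(258, 217, 113, 45) x 0.5822..0.6660 y 0.2093..0.2437 mid 0.6241 0.2265
(168, 26, 117, 118) x 0.6443..0.7239 y 0.0811..0.1571 mid 0.6841 0.1191
```

>>> arm_command(
  targets=[
    [[0, 0, 0, 1, 2.5, 0, 0], [0, 0, 0, 1, 5, 0, 0], [0, 0, 0, 1, 7, 0, 0], [0, 0, 0, 1, 7.6, 0, 0], [0, 0, 0, 1, 7.6, 0, 0], [0, 0, 0, 1, 7.6, 0, 0]],
  ],
)

```text
clock: 23.03
tool_pos: [0.6345, 0.2887, 0.2077]
orientation: [180.0, -0.0, -90.0]
force: [-1.5, -0.2, -0.4]
opening: 0.0189
```

```bash
python3 - <<'E'
from h import *
o=ctrl.get_obs(); print(o["tool_pos"],o["orientation"],o["force"])
c,w=shot("w12"); print(c[1]); rims(w,c,.058)
E
```

```text
[0.63452682 0.28873848 0.20769933] [ 1.79970333e+02 -2.32906311e-02 -8.99874408e+01] [-1.48613216 -0.15317519 -0.44061272]
[0.63522686 0.22389026 0.36577597]
(258, 228, 113, 34) x 0.5923..0.6764 y 0.2931..0.3192 mid 0.6344 0.3061
(275, 130, 77, 73) x 0.6077..0.6625 y 0.2231..0.2744 mid 0.6351 0.2487
(185, 0, 110, 42) x 0.6473..0.7196 y 0.1411..0.1663 mid 0.6835 0.1537
```

View pics/w12.png

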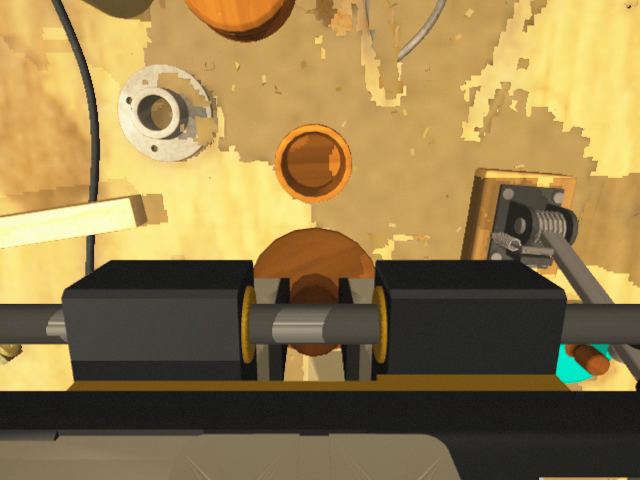

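>>> arm_command(
  targets=[
    [[0, 0, 0, 0, -3, 0, 0], [0, 0, 0, 0, -4.2, -3, 0], [0, 0, 0, 0, -4.2, -7, 0], [0, 0, 0, 0, -4.2, -10, 0], [0, 0, 0, 0, -4.2, -12, 0], [0, 0, 0, 0, -4.2, -12.6, 0], [0, 0, 0, 0, -4.2, -12.6, 0], [0, 0, 0, 0, -4.2, -12.6, 0]],
  ],
)

```text
clock: 23.75
tool_pos: [0.6356, 0.2469, 0.083]
orientation: [-179.9, 0.0, -90.0]
force: [0.1, -0.0, -0.0]
opening: 0.019
```

>>> arm_command(
  targets=[
    [[0, 0, 0, 0, 0, -0.2, 0], [0, 0, 0, 0, 0, -0.4, 0], [0, 0, 0, 0, 0, -0.4, 0]],
  ],
)

```text
clock: 24.0
tool_pos: [0.6352, 0.2476, 0.0788]
orientation: [-179.9, 0.1, -90.0]
force: [-0.2, 0.2, -0.4]
opening: 0.0185
```

>>> arm_command(
  targets=[
    [[0, 0, 0, 0, -0.1, -0.2, 0], [0, 0, 0, 0, -0.1, -0.4, 0], [0, 0, 0, 0, -0.1, -0.6, 0], [0, 0, 0, 0, -0.1, -0.65, 0], [0, 0, 0, 0, -0.1, -0.65, 0]],
  ],
)

```text
clock: 24.42
tool_pos: [0.6352, 0.2464, 0.0726]
orientation: [-179.9, 0.0, -90.0]
force: [-3.2, -0.9, 7.1]
opening: 0.0189
```

>>> arm_command(
  targets=[
    [[0, 0, 0, 0, 0, 0, 0.3], [0, 0, 0, 0, 0, 0, 0.5], [0, 0, 0, 0, 0, 0, 0.5], [0, 0, 0, 0, 0, 2, 0.5], [0, 0, 0, 0, 0, 6, 0.5], [0, 0, 0, 0, -2, 9, 0.5], [0, 0, 0, -1, -5, 11, 0.5], [0, 0, 0, -2, -9, 12, 0.5]],
  ],
)

```text
clock: 25.08
tool_pos: [0.6164, 0.1581, 0.1941]
orientation: [-179.8, 0.1, -89.8]
force: [0.6, -0.8, 0.8]
opening: 0.0439
```

>>> arm_command(
  targets=[
    [[0, 0, 0, -1, -4, 0, 0.5], [0, 0, 0, -2, -8, 0, 0.5], [0, 0, 0, -3, -12, 0, 0.5], [0, 0, 0, -4, -16, 0, 0.5], [0, 0, 0, -5, -20, 0, 0.5], [0, 0, 0, -6, -24, 0, 0.5], [0, 0, 0, -6, -28, -1, 0.5], [0, 0, 0, -6, -29, -4, 0.5]],
  ],
)

```text
clock: 25.75
tool_pos: [0.557, -0.1375, 0.155]
orientation: [-179.5, -0.1, -90.1]
force: [2.4, 1.2, -0.1]
opening: 0.0439
```

>>> arm_command(
  targets=[
    [[0, 0, 0, 0, 0, -4, 0.5], [0, 0, 0, 0, 0, -7, 0.5], [0, 0, 0, 0, 0, -8, 0.5], [0, 0, 0, 0, 0, -8, 0.5], [0, 0, 0, 0, 0, -8, 0.5]],
  ],
)

```text
clock: 26.17
tool_pos: [0.5556, -0.133, 0.0718]
orientation: [180.0, -0.0, -89.9]
force: [1.1, 0.4, 0.7]
opening: 0.044
```

```bash
python3 - <<'E'
from h import *
o=ctrl.get_obs(); print(o["tool_pos"],o["orientation"],o["force"])
shot("sc13","scene"); shot("s13","side")
E
```

```text
[ 0.55563659 -0.13300345  0.07176063] [ 1.79992348e+02 -3.41360565e-02 -8.99497662e+01] [1.06528411 0.37764584 0.67806199]
```

>>> arm_command(
  targets=[
    [[0, 0, 0, 0.2, -0.1, -3, 0.5], [0, 0, 0, 0.2, -0.1, -4.5, 0.5], [0, 0, 0, 0.2, -0.1, -5, 0.5], [0, 0, 0, 0.2, -0.1, -5, 0.5], [0, 0, 0, 0.2, -0.1, -5, 0.3], [0, 0, 0, 0.2, -0.1, -5, 0.2], [0, 0, 0, 0.2, -0.1, -5, 0.1], [0, 0, 0, 0.2, -0.1, -5, 0]],
  ],
)

```text
clock: 26.93
tool_pos: [0.5577, -0.134, 0.0222]
orientation: [-179.9, 0.0, -90.0]
force: [-0.4, -0.4, 0.3]
opening: 0.0226
```

>>> arm_command(
  targets=[
    [[0, 0, 0, 0, 0, 0, 0], [0, 0, 0, 0, 0, 0, 0], [0, 0, 0, 0, 0, 0, 0]],
  ],
)

```text
clock: 27.18
tool_pos: [0.5575, -0.1341, 0.022]
orientation: [-179.9, -0.0, -90.0]
force: [-0.2, 0.7, 7.3]
opening: 0.0189
```

>>> arm_command(
  targets=[
    [[0, 0, 0, 0, 0, 1, 0], [0, 0, 0, 0, 0, 4, 0], [0, 0, 0, 0, 0, 8, 0], [0, 0, 0, 2, 0, 12, 0], [0, 0, 0, 4, -1, 15, 0], [0, 0, 0, 6.7, -3, 17, 0], [0, 0, 0, 6.7, -4, 17, 0], [0, 0, 0, 6.7, -4, 17, 0]],
  ],
)

```text
clock: 27.85
tool_pos: [0.6254, -0.1757, 0.1928]
orientation: [-179.8, -0.0, -90.1]
force: [-0.4, 0.5, -1.2]
opening: 0.0188
```

```bash
python3 - <<'E'
from h import *
o=ctrl.get_obs(); print(o["tool_pos"],o["orientation"],o["force"])
c,w=shot("w14"); print(c[1]); rims(w,c,.052)
E
```

```text
[ 0.62536534 -0.17565668  0.19281639] [-1.79845139e+02 -1.14571955e-02 -9.00817604e+01] [-0.43418421  0.52796451 -1.2449058 ]
[ 0.62543809 -0.24054872  0.35084869]
(273, 239, 83, 23) x 0.5956..0.6558 y -0.1652..-0.1479 mid 0.6257 -0.1565
(287, 97, 59, 64) x 0.6043..0.6442 y -0.2625..-0.2206 mid 0.6243 -0.2416
(331, 0, 113, 29) x 0.5432..0.6150 y -0.3208..-0.3040 mid 0.5791 -0.3124
(0, 0, 184, 262) x 0.7141..0.8390 y -0.3212..-0.1480 mid 0.7765 -0.2346
```

```bash
python3 - <<'E'
from h import *
w=cv2.imread("pics/w14.png"); h=cv2.cvtColor(w,cv2.COLOR_BGR2HSV).astype(int); c=cam("wrist")
print("row129",[(u,*h[129,u]) for u in list(range(278,296,2))+list(range(338,354,2))])
print("col316",[(v,*h[v,316]) for v in list(range(90,104,2))+list(range(154,170,2))])
print(onz("wrist",316,129,.052,c))
E
```

```text
row129 [(278, np.int64(24), np.int64(119), np.int64(252)), (280, np.int64(22), np.int64(129), np.int64(246)), (282, np.int64(17), np.int64(190), np.int64(250)), (284, np.int64(18), np.int64(197), np.int64(252)), (286, np.int64(17), np.int64(202), np.int64(249)), (288, np.int64(14), np.int64(208), np.int64(190)), (290, np.int64(13), np.int64(194), np.int64(104)), (292, np.int64(15), np.int64(191), np.int64(99)), (294, np.int64(14), np.int64(197), np.int64(146)), (338, np.int64(14), np.int64(203), np.int64(173)), (340, np.int64(16), np.int64(198), np.int64(247)), (342, np.int64(14), np.int64(204), np.int64(228)), (344, np.int64(14), np.int64(205), np.int64(202)), (346, np.int64(18), np.int64(155), np.int64(155)), (348, np.int64(19), np.int64(152), np.int64(168)), (350, np.int64(18), np.int64(150), np.int64(170)), (352, np.int64(18), np.int64(152), np.int64(170))]
col316 [(90, np.int64(22), np.int64(142), np.int64(246)), (92, np.int64(22), np.int64(141), np.int64(246)), (94, np.int64(22), np.int64(140), np.int64(247)), (96, np.int64(17), np.int64(167), np.int64(223)), (98, np.int64(16), np.int64(200), np.int64(240)), (100, np.int64(15), np.int64(201), np.int64(238)), (102, np.int64(15), np.int64(201), np.int64(236)), (154, np.int64(13), np.int64(192), np.int64(130)), (156, np.int64(17), np.int64(198), np.int64(250)), (158, np.int64(18), np.int64(195), np.int64(251)), (160, np.int64(17), np.int64(202), np.int64(249)), (162, np.int64(18), np.int64(164), np.int64(231)), (164, np.int64(25), np.int64(126), np.int64(253)), (166, np.int64(25), np.int64(126), np.int64(253)), (168, np.int64(25), np.int64(122), np.int64(253))]
[ 0.62272491 -0.24094151  0.052     ]
```

Box_44's rim centre is at (0.6246, -0.241). I'll turn the jaws to lie along y, so the gripper body clears the dark chest.

>>> arm_command(
  targets=[
    [[0, 0, -0.12, 0, -1, 0, 0], [0, 0, -0.24, 0, -2, 0, 0], [0, 0, -0.36, 0, -3, 0, 0], [0, 0, -0.48, 0, -4, 0, 0], [0, 0, -0.6, 0, -5, 0, 0], [0, 0, -0.72, 0, -6, 0, 0], [0, 0, -0.84, -0.1, -6.5, 0, 0], [0, 0, -0.96, -0.1, -6.5, 0, 0]],
  ],
)

```text
clock: 28.57
tool_pos: [0.6216, -0.2393, 0.1902]
orientation: [179.9, -0.1, -145.4]
force: [-0.4, 0.8, -0.3]
opening: 0.0189
```

>>> arm_command(
  targets=[
    [[0, 0, -0.12, 0, 0, -1, 0], [0, 0, -0.24, 0, 0, -2, 0], [0, 0, -0.36, 0, 0, -4, 0], [0, 0, -0.48, 0, 0, -6, 0], [0, 0, -0.6, 0, 0, -8, 0], [0, 0, -0.61, 0, 0, -9, 0], [0, 0, -0.61, 0, 0, -9, 0], [0, 0, -0.61, 0, 0, -9, 0]],
  ],
)

```text
clock: 29.23
tool_pos: [0.6225, -0.2388, 0.1009]
orientation: [-180.0, -0.1, -179.7]
force: [0.0, 0.9, -0.1]
opening: 0.0187
```

```bash
python3 - <<'E'
from h import *
o=ctrl.get_obs(); print(o["tool_pos"],o["orientation"],o["force"])
E
```

```text
[ 0.62252808 -0.2387764   0.10090714] [-1.79992711e+02 -9.16410172e-02 -1.79710811e+02] [ 0.04831174  0.90200275 -0.12192288]
```

>>> arm_command(
  targets=[
    [[0, 0, 0, 0.2, -0.2, -0.5, 0], [0, 0, 0, 0.2, -0.2, -1.5, 0], [0, 0, 0, 0.2, -0.2, -2.2, 0], [0, 0, 0, 0.2, -0.2, -2.6, 0], [0, 0, 0, 0.2, -0.2, -2.6, 0], [0, 0, 0, 0.2, -0.2, -2.6, 0]],
  ],
)

```text
clock: 29.73
tool_pos: [0.6248, -0.2411, 0.0748]
orientation: [-180.0, -0.0, -179.9]
force: [0.6, -0.4, -0.8]
opening: 0.0187
```

>>> arm_command(
  targets=[
    [[0, 0, 0, 0, 0, -0.2, 0], [0, 0, 0, 0, 0, -0.4, 0], [0, 0, 0, 0, 0, -0.6, 0], [0, 0, 0, 0, 0, -0.8, 0], [0, 0, 0, 0, 0, -0.8, 0], [0, 0, 0, 0, 0, -0.8, 0]],
  ],
)

```text
clock: 30.23
tool_pos: [0.6251, -0.2411, 0.0672]
orientation: [-180.0, 0.0, -180.0]
force: [0.0, 0.3, -0.7]
opening: 0.0192
```

>>> arm_command(
  targets=[
    [[0, 0, 0, 0, 0, -0.1, 0], [0, 0, 0, 0, 0, -0.1, 0], [0, 0, 0, 0, 0, -0.1, 0]],
  ],
)

```text
clock: 30.48
tool_pos: [0.6255, -0.2412, 0.0671]
orientation: [-180.0, 0.1, -179.9]
force: [-1.0, 0.1, 5.6]
opening: 0.0188
```

Contact is at the seated height. I'll release, lift and back away, then check all four.

>>> arm_command(
  targets=[
    [[0, 0, 0, 0, 0, 0, 0.3], [0, 0, 0, 0, 0, 0, 0.5], [0, 0, 0, 0, 0, 0, 0.5], [0, 0, 0, 0, 0, 2, 0.5], [0, 0, 0, 0, 0, 6, 0.5], [0, 0, 0, 0, 0, 10, 0.5], [0, 0, 0, -3, 0, 14, 0.5], [0, 0, 0, -7, -2, 18, 0.5]],
  ],
)

```text
clock: 31.15
tool_pos: [0.5731, -0.2523, 0.23]
orientation: [-180.0, 0.1, -179.9]
force: [-0.3, -1.2, 0.7]
opening: 0.0436
```

>>> arm_command(
  targets=[
    [[0, 0, 0, -4, -3, 0, 0.5], [0, 0, 0, -8, -6, 0, 0.5], [0, 0, 0, -12, -9, 0, 0.5], [0, 0, 0, -12, -9, 0, 0.5], [0, 0, 0, -12, -9, 0, 0.5]],
  ],
)

```text
clock: 31.57
tool_pos: [0.4486, -0.3452, 0.2286]
orientation: [180.0, -0.0, 179.9]
force: [0.8, 0.2, -0.3]
opening: 0.0437
```

```bash
python3 - <<'E'
from h import *
o=ctrl.get_obs(); print(o["tool_pos"],o["force"],o["clock"])
c,s=shot("s15","side"); c2,sc=shot("sc15","scene"); cw,w=shot("w15")
B={44:(.6246,-.241,.045),56:(.635,.2465,.051),68:(.692,-.0613,.043),80:(.687,.1175,.037)}
for k,(x,y,z) in B.items(): print(k,"knob top px side",pix("side",[x,y,z+.048]).round(1),"scene",pix("scene",[x,y,z+.048]).round(1))
a=cv2.resize(s[170:340,230:350],(424,600),interpolation=cv2.INTER_CUBIC); b=cv2.resize(sc[180:350,250:350],(353,600),interpolation=cv2.INTER_CUBIC)
cv2.imwrite("pics/m8.png",np.hstack([a,b]))
E
```

```text
[ 0.44856953 -0.34519765  0.22855202] [ 0.78435422  0.2160961  -0.27642703] 31.5667
44 knob top px side [303.9 178.7] scene [383.  267.6]
56 knob top px side [278.9 294.8] scene [285.1 201.2]
68 knob top px side [270.4 214.2] scene [358.6 235.4]
80 knob top px side [262.2 260.4] scene [321.  215.6]
```

View pics/m8.png

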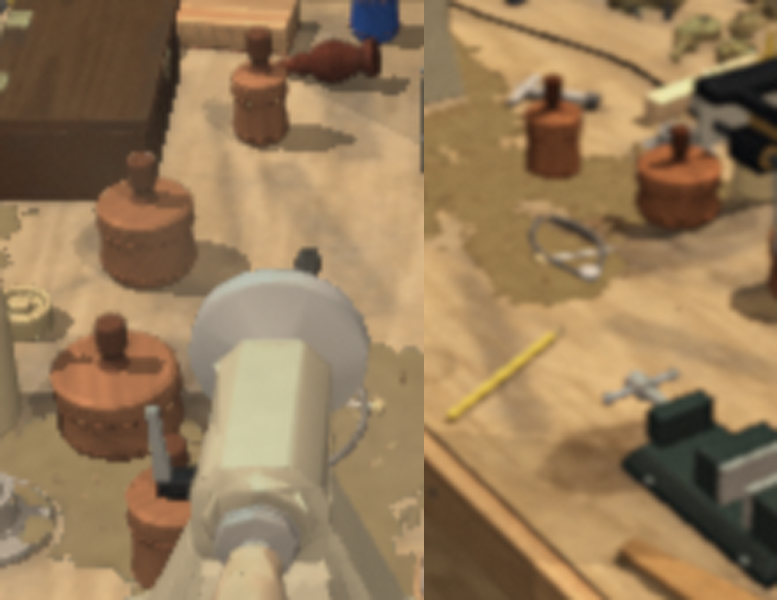

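All four lids sit flat, and the knob tops are within about 2 px of where seated lids should show. Handing in.

```bash
python3 -c "
from plant import ctrl
ctrl.close_job(); print(ctrl.get_obs()['clock'])"
```

```text
the job is handed in; nothing more can be done
the job is handed in; nothing more can be done
```

All four lids are on their own boxes, knob up. I handed the job in at about 32 s; it reports no verdict.

- **Clamp:** lid_80 was the one under the spring finger. I swung the finger up in an arc and let go at about 1.5 rad. Pictures showed it standing open, with lid_80 about 1 mm from where I first measured it.
- **Placing:** I then seated lid_80, lid_68, lid_56 and lid_44. Each one met a light contact of 4–7 N within about 0.5 mm of its seated height.
- **Last checks:** in the final side and scene pictures all four lids look flat on upright boxes. The knob tops lie within about 2 px of where seated lids should appear. The gripper was clear of everything, and I did not touch the blue or turquoise look-alikes.
- **Disagreements:** the colour mask read some rims 2–4 mm small, and lit rim edges fell outside it. I re-read the box_44 and box_56 rims directly in the image before placing. Those centres are good to 1–2 mm, inside the 6 mm limit.
- **Not checked as closely:** I did not measure box positions again after the last placement. Box_56's lid is partly hidden by the lathe in the side view, so I judged it mainly from the scene view and the contact.

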